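# Put away the silver scrap: tip the nuggets into the pot and snap its lid on

## Task

Tip the five silver nuggets out of the steel scoop into the open aluminium pot and lay the empty scoop back down flat on the board. Then press the pot's lid onto its neck until it clicks and sits fully home, and keep pressing: finish with the gripper still pushing the lid firmly down, with the pot standing upright on the board. Leave the other things on the board where they are.

Things in the scene. Friction and masses are not known exactly. Their poses are not given: they have to be found in the camera images.
- pot: Turned aluminium pot standing loose and open on the board, 0.5 kg. Origin at the centre of its underside, z up. Body 68 mm diameter up to a flat shoulder at z = 40 mm, then a neck of 52 mm diameter up to the rim at z = 58 mm; bore 43 mm diameter down to the floor at z = 5 mm. Four 7 mm steel spring balls stand 3.6 mm out of the neck at z = 50 mm: the lid's snap catch.
- pot_mouth (a point): Centre of the pot's open mouth, level with its rim, 58 mm above its underside.
- lid: Aluminium snap lid, loose on the board, knob up, 64 mm diameter, 42.5 mm high, 90 g. Origin at the centre of its skirt's lower edge, z up. Skirt 14.5 mm deep inside, inner radius 27.3 mm at the bead round its lower edge, 30.3 mm above; flat top at z = 18.5 mm; knurled grip knob of 22 mm diameter from there to z = 42.5 mm. Fits at any turn.
- lid_knob (a point): Centre of the top face of the lid's knob. Put centred on the neck the lid first rests on the balls (knob top 95 mm above the pot's underside); pushed straight down with some 10 to 20 N its bead snaps past the balls, the force drops, and it stops on the rim, home: skirt edge 43 to 44 mm and knob top 86 mm above the pot's underside.
- scoop: Sheet-steel sorting scoop, loose on the board, 0.14 kg. Origin on its underside; x axis points from lip to handle. Flat tray from the open lip at x = -40 mm (34 mm wide) to the back wall at x = 30 mm (56 mm wide), floor 2 mm thick, walls to 16 mm high, none at the lip. Pieces in it begin to slide when it is tipped 25 to 38 degrees, lip down.
- scoop_grip (a point): Where to grasp across the scoop's wooden handle: on its centre line, 66 mm from the scoop's origin, 30 mm above its underside. The handle is a straight bar 13 mm wide and 11 mm high along the scoop's x axis, from x = 46 to 114 mm.
- scoop_lip (a point): Middle of the scoop's pouring lip, on its floor's upper face (x = -40 mm, 2 mm above the underside).
- nugget0: Irregular silver nugget, about 12 to 13 mm across, 12 g, lying in the scoop; origin at its middle.
- nugget1: As nugget0.
- nugget2: As nugget0.
- nugget3: As nugget0.
- nugget4: As nugget0.
- pliers_green: Bystander: small pliers with green grips, 140 x 47 x 11 mm, lying at the back of the board; origin at the centre of the underside.
- tweezers_board: Bystander: steel tweezers, 130 x 15 x 8 mm, lying at the back of the board; origin at the centre of the underside.
- burnisher: Bystander: burnisher with a wooden handle, 118 x 17 x 17 mm, lying along the right edge of the board; origin at the centre of the underside.
- snap_ring: Bystander: small zinc cap, 28 mm diameter, 9 mm high, at the left edge of the board (not the pot's lid); origin at the centre of the underside.
- loupe: Bystander: closed round loupe, 31 mm diameter, 19 mm high, at the front right corner of the board; origin at the centre of the underside.
- ring_box: Bystander: small flocked ring box, 40 x 46 x 32 mm, at the left edge of the board; origin at the centre of the underside.
Mind the look-alikes: they are no part of the job. Leave any orange look-alike of the lid alone.

How it is judged:
On the way, in this order (a step that is already met when the one before it is completed fails the run):
1. the scoop is tipped, lip down, with its lip over the pot (angle between scoop's own z axis and vertical above 0.3 rad and horizontal distance between scoop_lip and pot below 0.05 m and height (world z) of scoop_lip above 0.045 m).
2. all five nuggets lie inside the pot (z of nugget0 in the frame of pot between 0.004 and 0.045 m and horizontal distance between each of nugget0, nugget1, nugget2, nugget3, nugget4 and pot below 0.0215 m and z of nugget1 in the frame of pot between 0.004 and 0.045 m and z of nugget2 in the frame of pot between 0.004 and 0.045 m and z of nugget3 in the frame of pot between 0.004 and 0.045 m and z of nugget4 in the frame of pot between 0.004 and 0.045 m), for 0.2 s.
3. the lid has snapped past the catch and sits on the pot's rim (z of lid in the frame of pot between 0.041 and 0.0455 m and horizontal distance between lid and pot below 0.003 m and angle between the z axis of lid and the z axis of pot, either way round below 0.06 rad and angle between lid's own z axis and vertical below 0.1 rad), for 0.1 s.
At the end, for the whole second after the job is handed in: Ends holding: for the last second the fingers press the lid onto the pot with over 4 N; lid home (edge 41 to 45.5 mm above the pot's underside, within 3 mm and 0.06 rad of its axis); five nuggets in the pot, pot upright on the board; scoop flat on the board, released, at rest (all of step 2 and all of step 3 and contact force between lid and pot above 4 N and contact force between the fingers and lid above 2 N and angle between pot's own z axis and vertical below 0.05 rad and height (world z) of pot below 0.004 m and linear speed of each of pot, scoop below 0.02 m/s and height (world z) of scoop between -0.005 and 0.005 m and angle between scoop's own z axis and vertical below 0.06 rad and contact force between the fingers and scoop below 0.2 N); the arm keeps its last pose, push and grip.
It fails at once if another thing on the board is pushed more than 3 cm from its place (distance of any of pliers_green, tweezers_board, burnisher, snap_ring, loupe, ring_box from where it was at the start of the episode above 0.03 m).
It also fails if it takes over 61 s, if anything falls off the work surface, if the arm or the gripper's body presses on something with over 40 N, if the wrist force passes 120 N, or if a joint passes its speed limit or range.

## Robot

A 7-joint arm with a two-finger parallel gripper is mounted at the origin on a cart in front of the work surface, level with it; the furniture and walls round the work are solid. World frame = base frame: x ahead of the robot, y to its left, z up, the work surface at z = 0. Lengths are in m, angles in rad, forces in N, time in s.
With the tool pointing down it reaches from about 0.425 to 0.875 m from the base axis. Payload 8.4 kg.
Tool frame: the origin (TCP) lies at the centre of the arm's flange, where the gripper is bolted on; the fingertips stand 173 mm ahead of it and the grasp point (between the pads) lies 155 mm ahead of it; z points along the fingers, y is the line along which they close (so a half turn about z gives the same grasp; the last joint's range is limited). The gripper opens to 85 mm and grips with 20 to 120 N. Pads are 22 mm wide; open, the fingers measure 114 mm over their backs; the gripper's body (76 mm by 85 mm) begins 54 mm behind the grasp point. The pads swing forward as they close: fully open they stand 13 mm farther back than shut.
Start: joints at [-1.209, 0.333, 0.04, 1.465, -0.013, 1.343, -0.059], TCP at [0.289, 0.582, 0.405] pointing down, gripper open.
Joint ranges: [-2.58, 2.58], [-0.38, 2.09], [-1.3, 1.39], [0.25, 2.4], [-1.5, 4.64], [0.08, 2.09], [-2.65, 2.65]. Speed limits (rad/s): [2.22, 2.22, 2.79, 2.79, 3.14, 3.14, 3.14].

## Interface

Orientations are given as a unit quaternion [w, x, y, z].
In Python, from bench import manip, eyes gives the robot as it stands.
- The arm moves only by the tool step_arm, never from a script. Its argument "series" is a list of rows, each a list of 5 numbers: the shift along the tool's x, y, z in cm, then the turn about the tool's z in rad, then the opening in per cent of the stroke, from 0 (shut) to 100 (fully open). In form: [[tx, ty, tz, twist, hand], ...]. A call has 1 to 12 rows; each row is the pose to reach, as a shift and turn from the pose commanded when the call began, along the tool's axes at that moment; what a row does not reach only later rows make up. A row lasts 1/12 s, in which the tool goes at most 41.7 mm and 7.16 degrees, less where a joint would pass 70% of its speed; a pose out of reach is approached as far as the arm can. A call with a gripper value outside its range is refused whole. The fingers move at their own pace and stop on an object; the grip force is fixed at half the most. Time passes only in rows, so rows that repeat a pose let the fingers close. It gives the time, the measured TCP pose, the force, the opening and the grip force at its end, in the units of the state.
- manip.read_state(): the state, without advancing time (a new reading comes with each control period).
- eyes.capture(name): name is "side" or "top" or "wrist"; returns a dict with "image" (384x512x3 uint8, red, green, blue), "camera_matrix" (3x3 intrinsics, pixels), "k1" (the pictures are not rectified: a ray, as slopes to the right and down, at radius r is drawn at 1 + k1 r^2 times it, then the intrinsics apply), "cam_to_world" (4x4, takes a point from camera to world coordinates). Camera axes: x right, y up, looking along -z (the intrinsics and any distortion apply to the point x, -y, -z); pixel columns grow to the right and rows downward; lengths in m; the calibration is good to about 2 mm. A picture is of the moment at which its call begins. There is no depth.
- manip.hand_in(): hands the job in; it is judged then, once.
The state is a dict: "t": time; "q": joint angles; "qvel": joint speeds; "joint_efforts": joint torques, N m; "eef_pos": TCP position; "tool_rot": TCP orientation; "wrist_force": force on the tool from outside, world axes, zero at the start; "wrist_torque": the same for the moment, N m; "width": finger opening in m; "gripper_force": force on a finger pad.
Only numpy, scipy, OpenCV 4.12 (cv2) and the standard library are available. Lean on these libraries where they do the work, as an engineer would, in place of code of your own. Each camera call takes 0.05 s, during which the arm holds its last target. There are 200 camera calls.

## Working session

There is one attempt and no reset: what is moved stays moved. The work goes in short steps, Python scripts to look and compute and a tool call to move; the robot and the scene stay as the last step left them, time stands still between calls to the robot, and variables do not carry over. Pictures are saved under pics/ and viewed, at most 10 in all, crops included, and the job is handed in when it is done.

Besides the shell and the picture viewer there is one more tool, called in YAML: its name, and indented under it one key for each argument. step_arm: Moves the arm, as the interface text tells. Its arguments: {"type":"object","properties":{"series":{"type":"array"}},"required":["series"]}

```bash
mkdir -p pics; ls; cat > h.py <<'E'
import numpy as np,cv2,pickle
from bench import manip,eyes
def cap(n,tag):
    c=eyes.capture(n); cv2.imwrite(f'pics/{tag}.png',cv2.cvtColor(c['image'],cv2.COLOR_RGB2BGR)); pickle.dump(c,open(f'pics/{tag}.pkl','wb')); return c
def load(tag): return pickle.load(open(f'pics/{tag}.pkl','rb'))
def pos(tag,u,v,z):
    c=load(tag);K=c['camera_matrix'];T=c['cam_to_world']
    d=np.array([(u-K[0,2])/K[0,0],(v-K[1,2])/K[1,1]]);s=d.copy()
    for _ in range(20): s=d/(1+c['k1']*(s@s))
    r=T[:3,:3]@np.array([s[0],-s[1],-1]);o=T[:3,3]
    return o+r*(z-o[2])/r[2]
def pix(tag,p):
    c=load(tag);K=c['camera_matrix'];T=c['cam_to_world']
    q=T[:3,:3].T@(np.array(p)-T[:3,3]);s=np.array([q[0],-q[1]])/-q[2];s=s*(1+c['k1']*(s@s))
    return K[0,0]*s[0]+K[0,2],K[1,1]*s[1]+K[1,2]
E
python3 - <<'E'
from h import *
np.set_printoptions(precision=4,suppress=True)
for k,v in manip.read_state().items(): print(k,v)
for n in('top','side','wrist'):
    c=cap(n,n+'0');print(n,c['k1'],c['camera_matrix'].tolist(),c['cam_to_world'].tolist())
a=cv2.imread('pics/top0.png');cv2.imwrite('pics/top0b.png',cv2.resize(a,(800,600)))
E
```

```text
pics
t 0.0
q [-1.2092  0.3339  0.0399  1.4663 -0.0134  1.3433 -0.0585]
qvel [-0.0006 -0.0002  0.0012 -0.0015 -0.0001  0.0005  0.0005]
joint_efforts [  0.0007 -65.8549   1.3659 -40.557    0.0169   0.0123  -0.    ]
eef_pos [0.289  0.582  0.4038]
tool_rot [-0.0001  0.2284  0.9736 -0.0008]
wrist_force [0.6011 0.0492 0.1337]
wrist_torque [0.0798 0.0025 0.0569]
gripper_force 0.0
width 0.08552310666587871
top -0.12228993281280627 [[386.6785564267135, 0.0, 255.72707175888866], [0.0, 386.6785564267135, 194.76108268812388], [0.0, 0.0, 1.0]] [[-0.007475325681277861, 0.9823844549352718, -0.18672145620546063, 0.36795324245300276], [-0.999199293188367, -0.01467769198515627, -0.03722012694573594, -0.02531262553777694], [-0.03930511414341199, 0.186293714492781, 0.9817075735384013, 0.9837215619286489], [0.0, 0.0, 0.0, 1.0]]
side -0.09347338452354113 [[357.18657041184787, 0.0, 259.37049837282626], [0.0, 357.18657041184787, 190.93026759085825], [0.0, 0.0, 1.0]] [[0.9865828160783702, 0.11557607820913504, -0.11531052495184076, 0.44245566286537913], [-0.16271005903579971, 0.6380554679464632, -0.7526025886961769, -0.6421532977971798], [-0.01340834469424777, 0.7612669636661086, 0.6482999508893584, 0.5998510147138442], [0.0, 0.0, 0.0, 1.0]]
wrist -0.013854220060144435 [[318.42272300843507, 0.0, 258.0610122961973], [0.0, 318.42272300843507, 193.9531397781611], [0.0, 0.0, 1.0]] [[0.44514383789341355, -0.8620734361204307, -0.24223202579558448, 0.2279469145438983], [0.895457193543805, 0.42799128109189755, 0.12239231119627532, 0.6117290363526812], [-0.0018379652259563775, -0.2713905931399001, 0.9624675411872332, 0.37256329757579176], [0.0, 0.0, 0.0, 1.0]]
```

View pics/top0b.png

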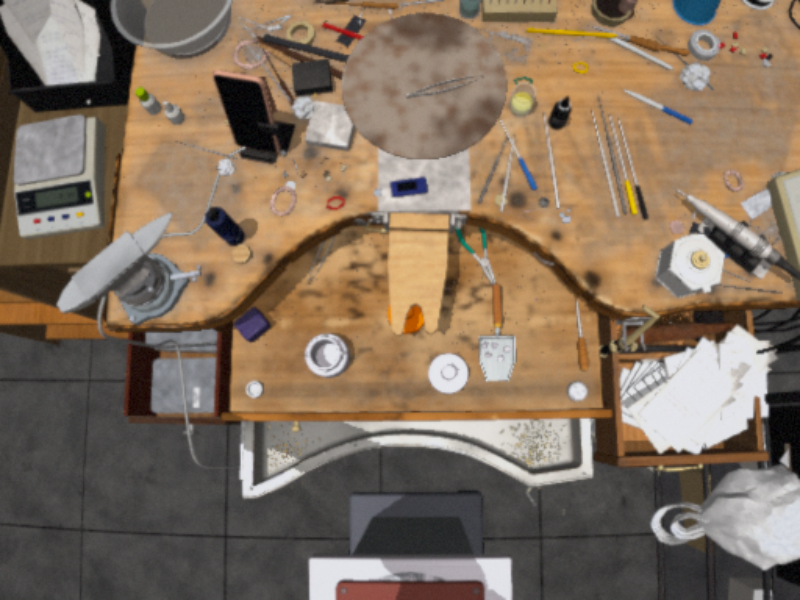

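View pics/side0.png

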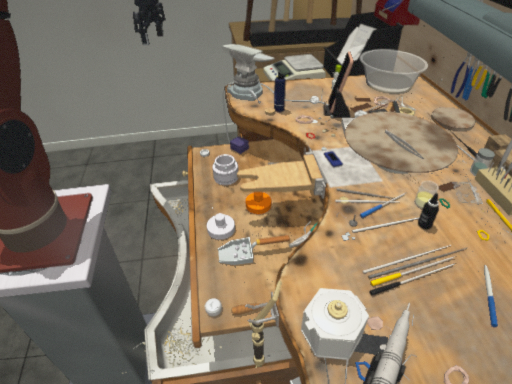

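```bash
python3 - <<'E'
from h import *
a=cv2.imread('pics/top0.png')[190:260,180:350];cv2.imwrite('pics/c1.png',cv2.resize(a,(796,328),interpolation=cv2.INTER_CUBIC))
b=cv2.imread('pics/top0.png')[130:270,140:400];cv2.imwrite('pics/c2.png',cv2.resize(b,(780,420),interpolation=cv2.INTER_CUBIC))
E
```

```text
(no output)
```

View pics/c2.png

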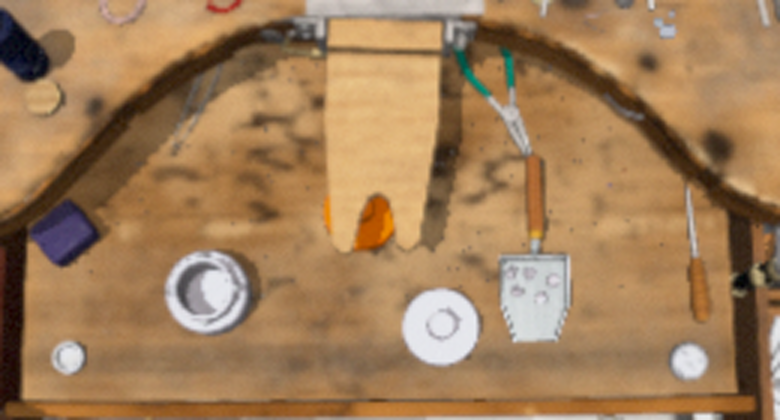

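```bash
python3 - <<'E'
from h import *
np.set_printoptions(precision=4,suppress=True)
f=lambda x,y,z:pos('top0',140+x/3,130+y/3,z)
print('mouth',f(210,288,.058),'base-ish shoulder',f(207,292,.04))
print('lid',f(441,323,.0425),'flange',f(441,326,.0185))
h1,h2,l=f(534,155,.0355),f(536,232,.0355),f(533,340,.002)
print('handle end',h1,'front',h2,'lip',l, 'back wall',f(535,256,.016))
ax=(h1-l)[:2];print(np.linalg.norm(ax),np.arctan2(ax[1],ax[0]))
print('pin tip if z=.1',f(345,248,.1),f(410,248,.1),'bench edge',f(640,110,.1))
R=__import__('scipy.spatial.transform',fromlist=['Rotation']).Rotation
q=manip.read_state()['tool_rot'];print(R.from_quat([q[1],q[2],q[3],q[0]]).as_matrix())
print([pix('side0',p) for p in(f(210,288,.058),f(441,323,.0425),h1,l)])
E
```

```text
mouth [0.4688 0.1211 0.058 ] base-ish shoulder [0.4674 0.1263 0.04  ]
lid [ 0.4399 -0.0648  0.0425] flange [ 0.4392 -0.0657  0.0185]
handle end [ 0.5794 -0.1458  0.0355] front [ 0.5143 -0.145   0.0355] lip [ 0.4276 -0.1435  0.002 ] back wall [ 0.497  -0.1459  0.016 ]
0.1517698476005296 -0.01491334789722066
pin tip if z=.1 [0.494  0.0102 0.1   ] [ 0.4933 -0.0398  0.1   ] bench edge [ 0.6    -0.2225  0.1   ]
[[-0.8957  0.4446 -0.0004]
 [ 0.4446  0.8957 -0.0011]
 [-0.0001 -0.0012 -1.    ]]
[(np.float64(224.44020499639618), np.float64(161.1630568990368)), (np.float64(219.47546081844428), np.float64(216.11195767610837)), (np.float64(288.5758756935526), np.float64(236.74945421538868)), (np.float64(218.37016861043145), np.float64(255.72968856613934))]
```

step_arm:
  series:
    - [-54.2,-54.2,5,-0.449,60]
    - [-54.2,-54.2,5,-0.449,60]
    - [-54.2,-54.2,5,-0.449,60]
    - [-54.2,-54.2,5,-0.449,60]
    - [-54.2,-54.2,5,-0.449,60]
    - [-54.2,-54.2,5,-0.449,60]
    - [-54.2,-54.2,5,-0.449,60]
    - [-54.2,-54.2,5,-0.449,60]
    - [-54.2,-54.2,5,-0.449,60]
    - [-54.2,-54.2,5,-0.449,60]
    - [-54.2,-54.2,5,-0.449,60]
    - [-54.2,-54.2,5,-0.449,60]

```text
t: 1.15
eef_pos: [0.4482, 0.1071, 0.3721]
tool_rot: [0.0, 0.006, 1.0, 0.0]
wrist_force: [2.0, 0.6, 0.3]
width: 0.0511
gripper_force: 0.0
```

```bash
python3 - <<'E'
from h import *
f=lambda x,y,z:pos('top0',140+x/3,130+y/3,z)
for z in(0,.03,.06,.09,.12): print(z,pix('side0',f(345,248,z)),pix('side0',f(410,248,z)),pix('side0',f(640,110,z)),pix('side0',f(440,50,z)))
a=cv2.imread('pics/side0.png')[120:330,180:340];cv2.imwrite('pics/c3.png',cv2.resize(a,(640,600)))
E
```

```text
0 (np.float64(245.80034199848265), np.float64(203.06148602203285)) (np.float64(248.63360947974468), np.float64(218.62068873753344)) (np.float64(321.6286112937133), np.float64(281.72476421364695)) (np.float64(323.7508944049599), np.float64(218.01347534413128))
0.03 (np.float64(243.65604263287182), np.float64(194.49294066224027)) (np.float64(246.36087718038667), np.float64(209.52186108320188)) (np.float64(318.3812218532671), np.float64(270.50306198083837)) (np.float64(320.9453657249149), np.float64(208.92904345067794))
0.06 (np.float64(241.4083612089185), np.float64(185.5031246400104)) (np.float64(243.97905710341985), np.float64(199.97649021823412)) (np.float64(314.96205601265706), np.float64(258.7165695663011)) (np.float64(317.9923511085948), np.float64(199.39332740205052))
0.09 (np.float64(239.05055533309456), np.float64(176.06384863579413)) (np.float64(241.48119411536922), np.float64(189.95526359666863)) (np.float64(311.3600259357661), np.float64(246.3308402839844)) (np.float64(314.8814100668701), np.float64(189.37642136994427))
0.12 (np.float64(236.57539870170223), np.float64(166.14479411310765)) (np.float64(238.8598631330672), np.float64(179.42676208659378)) (np.float64(307.56333161460054), np.float64(233.3094968714054)) (np.float64(311.60124719364757), np.float64(178.84624481564364))
```

View pics/c3.png

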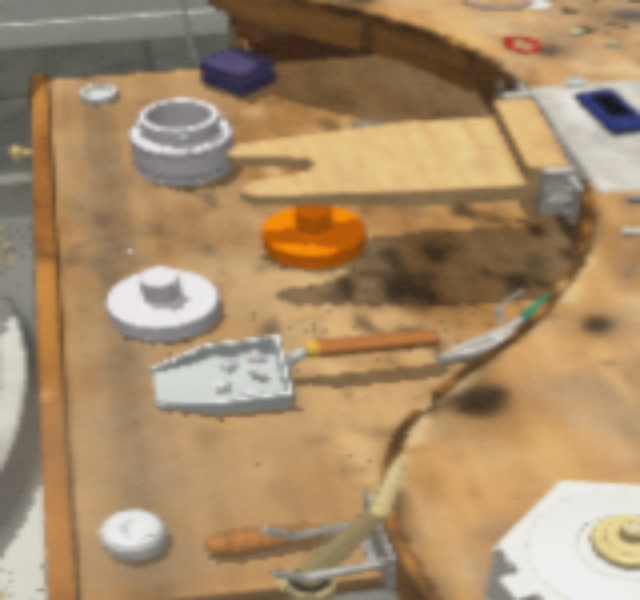

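step_arm:
  series:
    - [-8.8,-25.1,2,0,60]
    - [-8.8,-25.1,2,0,60]
    - [-8.8,-25.1,2,0,60]
    - [-8.8,-25.1,2,0,60]
    - [-8.8,-25.1,4,0,60]
    - [-8.8,-25.1,8,0,60]
    - [-8.8,-25.1,11,0,60]
    - [-8.8,-25.1,11,0,60]

```text
t: 1.82
eef_pos: [0.5324, -0.1456, 0.2592]
tool_rot: [-0.001, 0.007, 1.0, -0.001]
wrist_force: [-0.7, 1.0, -0.2]
width: 0.0517
gripper_force: 0.0
```

```bash
python3 - <<'E'
from h import *
cap('wrist','w1'); print(manip.read_state()['eef_pos'])
a=cv2.imread('pics/w1.png');cv2.imwrite('pics/w1b.png',cv2.resize(a,(800,600)))
E
```

```text
[ 0.53138806 -0.14579635  0.25618714]
```

View pics/w1b.png

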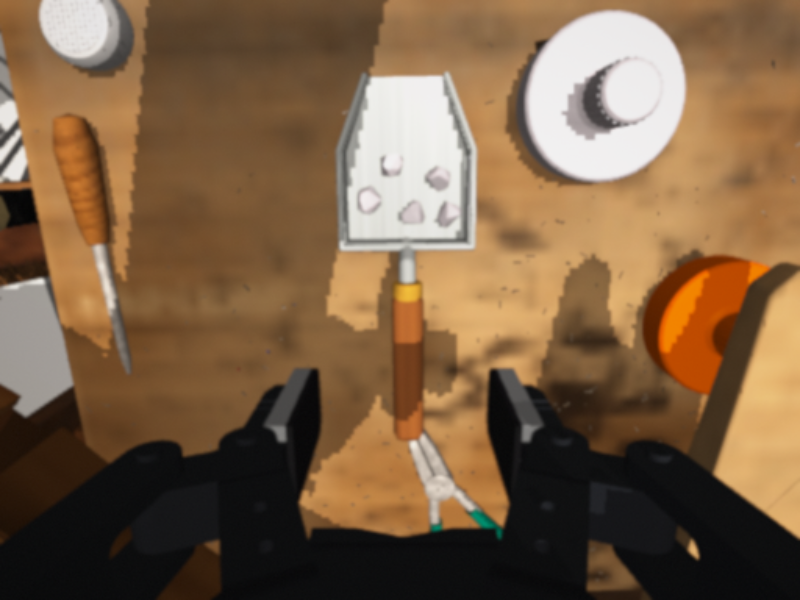

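```bash
python3 - <<'E'
from h import *
np.set_printoptions(precision=4,suppress=True)
f=lambda x,y,z:pos('w1',x/1.5625,y/1.5625,z)
print('end',f(408,438,.0355),'front',f(407,284,.0355),'lip',f(405,75,.002),'back',f(406,246,.016))
print('knob',f(632,89,.0425),'flange',f(606,96,.0185))
E
```

```text
end [ 0.5789 -0.1455  0.0355] front [ 0.5101 -0.145   0.0355] lip [ 0.428  -0.1445  0.002 ] back [ 0.498  -0.1452  0.016 ]
knob [ 0.44   -0.066   0.0425] flange [ 0.4394 -0.0657  0.0185]
```

step_arm:
  series:
    - [-0.3,0,3.5,0,60]
    - [-0.3,0,7.1,0,50]
    - [-0.3,0,7.1,0,30]
    - [-0.3,0,7.1,0,10]
    - [-0.3,0,7.1,0,10]
    - [-0.3,0,7.1,0,10]
    - [-0.3,0,7.1,0,10]
    - [-0.3,0,7.1,0,10]

```text
t: 2.53
eef_pos: [0.5368, -0.1427, 0.1928]
tool_rot: [0.001, 0.006, 1.0, 0.0]
wrist_force: [1.2, 0.2, -0.8]
width: 0.0116
gripper_force: 60.1
```

```bash
python3 - <<'E'
from h import *
s=manip.read_state();print(s['eef_pos'],s['width'],s['wrist_force'])
cap('wrist','w2');cap('side','s2');s=manip.read_state();print(s['eef_pos'],s['width'],s['wrist_force'],s['gripper_force'])
a=cv2.imread('pics/w2.png');b=cv2.resize(cv2.imread('pics/s2.png')[170:300,170:330],(512,416))
cv2.imwrite('pics/m2.png',cv2.resize(np.vstack([a[:, :],b]),(512,600))) if 0 else cv2.imwrite('pics/m2.png',np.hstack([cv2.resize(a,(400,300)),cv2.resize(b,(400,300))]))
E
```

```text
[ 0.53680863 -0.14270532  0.1927981 ] 0.011649046342994771 [ 1.24093281  0.20299826 -0.80499578]
[ 0.53672527 -0.14271782  0.19230671] 0.011400088112178209 [2.62978325 0.18894045 2.75855251] 60.600078105926514
```

View pics/m2.png

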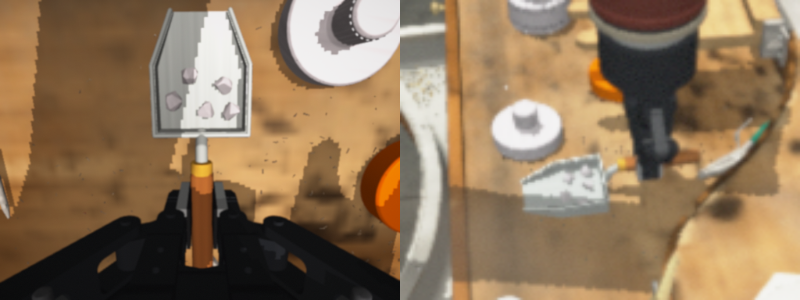

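step_arm:
  series:
    - [0,0,-3,0,10]
    - [0,0,-3,0,10]
    - [0,0,-3,0,12]
    - [0,0,-3,0,12]
    - [0,0,-3,0,12]

```text
t: 3.05
eef_pos: [0.5358, -0.1426, 0.2205]
tool_rot: [-0.001, 0.006, 1.0, 0.0]
wrist_force: [-0.2, -0.2, -2.9]
width: 0.0116
gripper_force: 60.0
```

```bash
cat >> h.py <<'E'
def tray(tag):
    c=cap('wrist',tag)['image'];hs=cv2.cvtColor(c,cv2.COLOR_RGB2HSV)
    m=((hs[...,1]<45)&(hs[...,2]>110)).astype(np.uint8)
    n,l,st,ce=cv2.connectedComponentsWithStats(m)
    i=[k for k in range(1,n) if st[k][4]>1500]
    s=manip.read_state();print('t',s['t'],'pos',s['eef_pos'].round(4),'w',round(s['width'],4),'g',round(s['gripper_force'],1),'F',s['wrist_force'].round(1),[(st[k].tolist(),ce[k].round().tolist()) for k in i])
E
python3 -c "
from h import *
tray('w3')"
```

```text
t 3.1 pos [ 0.5358 -0.1426  0.2204] w 0.0116 g 60.0 F [-0.1  0.1 -2.8] [([348, 0, 128, 113, 11304], [410.0, 51.0]), ([191, 10, 132, 198, 18190], [258.0, 100.0])]
```

step_arm:
  series:
    - [0,0,0,0,13.5]
    - [0,0,0,0,13.5]
    - [0,0,0,0,13.5]

```text
t: 3.35
eef_pos: [0.536, -0.1428, 0.2208]
tool_rot: [-0.0, 0.006, 1.0, -0.0]
wrist_force: [-0.5, -0.7, -2.9]
width: 0.0118
gripper_force: 48.7
```

```bash
python3 -c "
from h import *
tray('w4')"
```

```text
t 3.4 pos [ 0.5361 -0.1428  0.2209] w 0.0116 g 48.7 F [ 0.2  0.7 -2.5] [([348, 0, 128, 112, 11224], [411.0, 51.0]), ([191, 10, 132, 198, 18224], [258.0, 100.0])]
```

step_arm:
  series:
    - [0,0,0,0,14.5]
    - [0,0,0,0,14.5]
    - [0,0,0,0,14.5]

```text
t: 3.65
eef_pos: [0.5362, -0.1428, 0.2212]
tool_rot: [-0.0, 0.006, 1.0, -0.0]
wrist_force: [0.1, -0.2, -2.1]
width: 0.0124
gripper_force: 20.4
```

```bash
python3 -c "
from h import *
tray('w5')"
```

```text
t 3.7 pos [ 0.5362 -0.1428  0.2212] w 0.0123 g 20.4 F [-0.4 -1.  -2.7] [([348, 0, 128, 111, 11151], [410.0, 50.0]), ([192, 11, 131, 197, 18182], [259.0, 100.0])]
```

step_arm:
  series:
    - [0,0,0,0,14.8]
    - [0,0,0,0,14.8]
    - [0,0,0,0,14.8]

```text
t: 3.95
eef_pos: [0.5362, -0.1428, 0.2212]
tool_rot: [-0.0, 0.006, 1.0, -0.0]
wrist_force: [-0.4, -0.3, -2.5]
width: 0.0123
gripper_force: 11.8
```

```bash
python3 -c "
from h import *
tray('w6')"
```

```text
t 4.0 pos [ 0.5362 -0.1428  0.2212] w 0.0129 g 11.7 F [-0.4 -0.1 -2.8] [([348, 0, 127, 111, 11147], [410.0, 50.0]), ([200, 43, 118, 163, 13980], [259.0, 120.0])]
```

step_arm:
  series:
    - [0,0,0,0,15.0]
    - [0,0,0,0,15.0]
    - [0,0,0,0,15.0]

```text
t: 4.25
eef_pos: [0.5361, -0.1428, 0.2212]
tool_rot: [-0.0, 0.006, 1.0, -0.0]
wrist_force: [-0.4, -0.6, -1.8]
width: 0.013
gripper_force: 6.1
```

```bash
python3 -c "
from h import *
tray('w7')"
```

```text
t 4.3 pos [ 0.5362 -0.1428  0.2212] w 0.0127 g 6.1 F [-0.7  0.5 -2.1] [([348, 0, 127, 111, 11151], [410.0, 50.0]), ([201, 50, 116, 156, 13059], [259.0, 124.0])]
```

step_arm:
  series:
    - [0,0,0,0,10]
    - [0,0,0,0,10]
    - [0,0,-2,0,10]
    - [0,0,-6,0,10]
    - [0,0,-10,0,10]
    - [0,3,-12,0,10]
    - [0,6,-12,0,10]
    - [0,10,-12,0,10]
    - [0,14,-12,0,10]
    - [0,18,-12,0,10]
    - [0,22,-12,0,10]
    - [0,25,-12,0,10]

```text
t: 5.3
eef_pos: [0.5385, 0.1109, 0.3412]
tool_rot: [0.0, 0.005, 1.0, 0.001]
wrist_force: [0.4, 0.6, -2.6]
width: 0.0117
gripper_force: 59.5
```

step_arm:
  series:
    - [0,1,0,0,10]
    - [0,1.5,0,0,10]
    - [0,1.5,0,0,10]
    - [0,1.5,0,0,10]

```text
t: 5.63
eef_pos: [0.5395, 0.1206, 0.3411]
tool_rot: [-0.0, 0.007, 1.0, -0.0]
wrist_force: [0.3, -0.7, -3.2]
width: 0.0114
gripper_force: 59.5
```

```bash
python3 -c "
from h import *
tray('w8');cap('top','t8')
a=cv2.imread('pics/w8.png');b=cv2.resize(cv2.imread('pics/t8.png')[170:270,170:303],(400,300),interpolation=cv2.INTER_CUBIC)
cv2.imwrite('pics/m8.png',np.hstack([cv2.resize(a,(400,300)),b]))"
```

```text
t 5.6833 pos [0.5395 0.1202 0.3412] w 0.0117 g 59.5 F [-0.3 -0.5 -2.2] [([440, 0, 50, 133, 2622], [464.0, 87.0]), ([8, 31, 73, 78, 4054], [44.0, 69.0]), ([200, 51, 117, 155, 13597], [258.0, 124.0])]
```

View pics/m8.png

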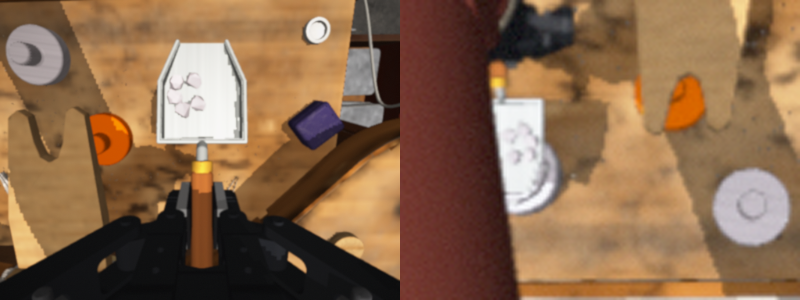

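```bash
python3 -c "
from h import *
for z in(.11,.12,.13,.14):print(z,pos('w8',203*1.28,42*1.28,z),pos('w8',202*1.28,140*1.28,z+.03))
print(pos('t8',170+523/400*133-133,170+198/300*100,.12))
"
```

```text
0.11 [0.44289012 0.12186524 0.11      ] [0.51070275 0.12018418 0.14      ]
0.12 [0.4443107  0.12180281 0.12      ] [0.50837993 0.12020974 0.15      ]
0.13 [0.44573129 0.12174038 0.13      ] [0.50605711 0.1202353  0.16      ]
0.14 [0.44715187 0.12167796 0.14      ] [0.50373429 0.12026087 0.17      ]
[0.43941953 0.10894713 0.12      ]
```

step_arm:
  series:
    - [0,0,2,0,10]
    - [0,0,3.4,0,10]
    - [0,0,3.4,0,10]
    - [0,0,3.4,0,10]
    - [0,0,3.4,0,14.8]
    - [0,0,3.4,0,14.8]
    - [0,0,3.4,0,14.8]
    - [0,0,3.4,0,14.8]
    - [0,0,3.4,0,14.8]

```text
t: 6.48
eef_pos: [0.5394, 0.1223, 0.3076]
tool_rot: [0.0, 0.006, 1.0, 0.0]
wrist_force: [0.0, -0.4, -2.2]
width: 0.0128
gripper_force: 11.8
```

```bash
python3 -c "
from h import *
tray('w9')
a=cv2.imread('pics/w9.png');cap('side','s9');b=cv2.resize(cv2.imread('pics/s9.png')[110:230,170:330],(400,300),interpolation=cv2.INTER_CUBIC)
cv2.imwrite('pics/m9.png',np.hstack([cv2.resize(a,(400,300)),b]))"
```

```text
t 6.5333 pos [0.5394 0.1223 0.3075] w 0.0129 g 11.8 F [ 0.3 -0.6 -2.3] [([459, 0, 46, 135, 2139], [479.0, 86.0]), ([0, 21, 55, 88, 3388], [26.0, 66.0]), ([200, 51, 117, 155, 13815], [258.0, 124.0])]
```

View pics/m9.png

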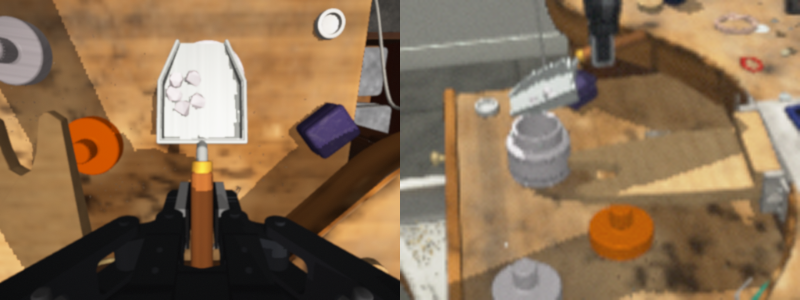

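step_arm:
  series:
    - [0,0,0,0,15.0]
    - [0,0,0,0,15.0]
    - [0,0,0,0,15.0]

```text
t: 6.83
eef_pos: [0.5394, 0.1224, 0.3073]
tool_rot: [0.0, 0.006, 1.0, 0.0]
wrist_force: [0.7, 0.8, -1.3]
width: 0.0129
gripper_force: 6.4
```

```bash
python3 -c "
from h import *
tray('w10')"
```

```text
t 6.8833 pos [0.5394 0.1224 0.3074] w 0.0126 g 6.4 F [ 0.7  1.5 -0.9] [([459, 0, 46, 136, 2166], [479.0, 86.0]), ([0, 21, 55, 88, 3392], [26.0, 66.0]), ([205, 52, 108, 153, 13020], [260.0, 135.0])]
```

```bash
python3 -c "
from h import *
a=cv2.imread('pics/w10.png')[30:230,160:360];cap('side','s10');b=cv2.resize(cv2.imread('pics/s10.png')[130:210,190:270],(400,400),interpolation=cv2.INTER_CUBIC)
cv2.imwrite('pics/m10.png',np.hstack([cv2.resize(a,(400,400)),b]))"
```

```text
(no output)
```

View pics/m10.png

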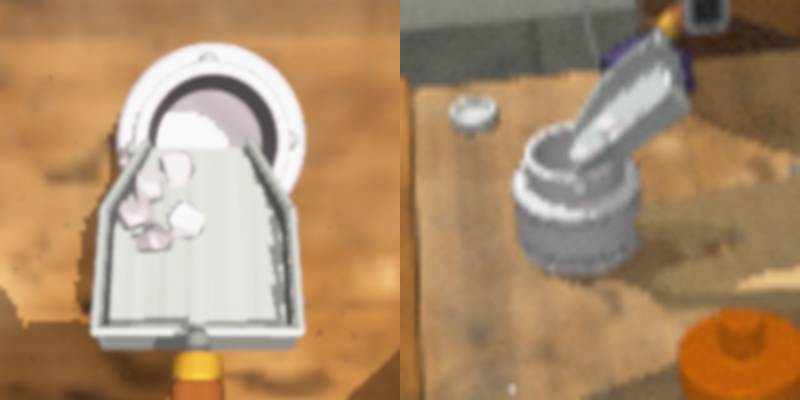

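step_arm:
  series:
    - [0,0,0,0,15.0]
    - [0,0,0,0,15.0]
    - [0,0,0,0,15.0]
    - [0,0,0,0,15.0]

```text
t: 7.27
eef_pos: [0.5394, 0.1223, 0.3073]
tool_rot: [0.0, 0.006, 1.0, 0.0]
wrist_force: [0.6, 1.2, -0.3]
width: 0.0125
gripper_force: 6.6
```

```bash
cat >> h.py <<'E'
def nug(tag,x0=210,y0=100,x1=310,y1=190,nx=25,ny=22):
    g=load(tag)['image'][y0:y1,x0:x1].astype(int); r=g[...,0]-g[...,1]  # pinkness
    b=cv2.resize(g[...,0].astype(np.float32),(nx,ny),interpolation=cv2.INTER_AREA)
    p=cv2.resize((g[...,0]-g[...,2]).astype(np.float32),(nx,ny),interpolation=cv2.INTER_AREA)
    for i in range(ny): print(' '.join('%3d'%v for v in b[i]))
E
python3 -c "
from h import *
tray('w11')
print('before');nug('w10');print('now');nug('w11')"
```

```text
t 7.3167 pos [0.5394 0.1223 0.3073] w 0.0128 g 6.6 F [ 0.2  1.8 -0.5] [([459, 0, 46, 136, 2162], [480.0, 86.0]), ([0, 21, 55, 88, 3400], [26.0, 67.0]), ([205, 52, 108, 153, 13024], [260.0, 135.0])]
before
166 115 207 216 225 208 149 240 247 247 248 248 248 248 248 245 212 200 174 195 110  85 216 239 225
171 124 162 179 203 173 195 227 232 236 228 225 230 230 229 230 229 213 133 182 120  93 228 243 246
182 135 172 200 193 160 223 203 244 246 245 224 228 227 227 228 230 227 184 141 174 126 243 246 248
190 143 148 200 162 200 228 192 232 246 245 217 228 227 227 228 230 228 219 122 169 198 248 246 242
191 145 172 176 165 231 232 222 224 245 243 219 229 227 227 228 230 228 226 149 117 198 241 249 227
180 151 196 132 169 240 244 226 223 238 233 225 229 227 227 228 230 228 227 203 114 146 220 244 197
162 189 160 128 170 230 241 224 222 226 226 225 229 228 227 228 230 228 227 227 163 102 179 208 182
170 184 145 198 203 220 196 206 223 218 225 222 229 228 227 228 230 228 227 227 200  93 133 189 182
202 144 177 226 224 229 217 225 217 229 248 241 231 227 228 228 230 229 227 226 221 152  91 168
[... 2808 characters left out ...]

174 160 228 225 228 227 225 223 225 226 226 225 229 228 227 227 229 230 227 225 228 202 172 121 202
168 166 228 224 228 227 224 223 224 226 225 225 229 228 227 227 229 230 227 225 227 210 170 117 199
165 174 228 225 228 227 224 222 224 226 225 225 229 228 227 227 229 230 227 225 227 177 150 111 197
152 183 228 224 228 227 224 222 224 225 225 225 229 227 227 227 229 230 228 225 227 187 146 108 193
142 189 227 224 228 226 224 222 224 225 225 225 229 227 227 227 229 229 228 225 227 203 173 114 184
140 192 227 224 229 226 224 222 225 226 224 225 229 227 227 227 229 229 228 225 227 215 181 121 175
132 194 218 215 220 216 208 196 200 201 199 197 195 227 226 225 227 228 226 218 217 179 161 118 176
```

step_arm:
  series:
    - [0,0,0,0,10]
    - [0,0,0,0,10]
    - [0,0,-2,0,10]
    - [0,0,-5,0,10]
    - [0,0,-7.5,0,10]
    - [0,-3,-7.5,0,10]
    - [1,-7,-7.5,0,10]
    - [2,-11,-7.5,0,10]
    - [3,-15,-7.5,0,10]
    - [4,-19,-7.5,0,10]
    - [4.7,-23,-7.5,0,10]
    - [4.7,-26,-7.5,0,10]

```text
t: 8.32
eef_pos: [0.487, -0.1412, 0.3822]
tool_rot: [-0.0, 0.007, 1.0, 0.0]
wrist_force: [0.2, -0.4, -0.9]
width: 0.0119
gripper_force: 60.2
```

step_arm:
  series:
    - [0,-0.5,0,0,10]
    - [0,-0.5,3,0,10]
    - [0,-0.5,6,0,10]
    - [0,-0.5,9,0,10]
    - [0,-0.5,10.5,0,10]
    - [0,-0.5,10.5,0,10]
    - [0,-0.5,10.5,0,10]

```text
t: 8.9
eef_pos: [0.4889, -0.1422, 0.2769]
tool_rot: [-0.001, 0.006, 1.0, -0.0]
wrist_force: [-0.1, -0.3, -0.3]
width: 0.0118
gripper_force: 60.2
```

```bash
python3 -c "
from h import *
tray('w12');cap('side','s12')
for z in (-.01,0,.01,.02,.03): print(z,pix('side12' if 0 else 's12',(.428,-.144,z)))
x=load('top0') ;cap('top','t12')
for tag in ('t8','t12'):
  u,v=pix(tag,(.469,.121,.03)); g=load(tag)['image'][int(v)-12:int(v)+13,int(u)-14:int(u)+15].mean(2); print(cv2.resize(g.astype(np.float32),(29,25)).astype(int)) if tag=='t12' else 0
"
```

```text
t 8.95 pos [ 0.4895 -0.1424  0.2779] w 0.0113 g 60.2 F [ 0.6 -0.6 -1.3] [([267, 0, 245, 25, 4215], [392.0, 11.0]), ([322, 85, 90, 91, 6312], [366.0, 130.0]), ([206, 99, 106, 106, 8929], [259.0, 156.0]), ([0, 210, 61, 89, 4137], [28.0, 254.0])]
-0.01 (np.float64(219.0645976818933), np.float64(259.4244596219007))
0 (np.float64(218.6481495726848), np.float64(256.4737068692897))
0.01 (np.float64(218.22489287154377), np.float64(253.46981542487322))
0.02 (np.float64(217.7946771713082), np.float64(250.41146840086665))
0.03 (np.float64(217.3573483637124), np.float64(247.2973096927414))
[[131 129 133 141 162 194 225 233 225 212 204 181 175 215 236 237 231 218
  194 146 105  88  88  91 100 124 135 141 146]
 [132 134 137 181 221 212 226 239 236 234 234 230 229 235 229 215 204 205
  223 205 155 107  85  84  89 105 127 136 139]
 [130 147 181 225 238 235 234 227 198 174 168 167 180 210 231 231 212 189
  198 191 192 149 104  83  83  83 103 109 129]
 [129 180 212 233 240 218 174 152 126 118 113 113 127 146 168 212 228 211
  180 173 182 187 148 101  80  84  85  91 122]
 [166 222 237 237 214 153 114 1
[... 1810 characters left out ...]
200 159 161 174 178 172 162 182 222 233 212 167
  161 220 240 239 208 142  95  86 104 133 151]
 [173 223 240 244 240 239 235 233 232 235 234 234 231 231 231 196 158 190
  228 240 242 229 170 110  93  99 122 141 151]
 [143 181 226 241 243 243 236 223 221 223 227 221 194 163 159 181 221 237
  241 241 228 179 120  93  95 116 136 146 145]
 [136 141 177 222 239 243 243 240 239 231 227 216 180 178 221 234 241 242
  236 227 178 122 100 101 113 130 137 140 142]
 [135 132 138 164 213 233 241 243 243 241 236 220 226 237 241 243 241 226
  193 159 120 105 115 125 128 133 136 140 141]
 [140 138 131 133 147 171 212 231 238 240 241 238 239 238 231 223 195 150
  121 111 104 124 137 137 134 135 136 140 140]]
```

step_arm:
  series:
    - [0,0,1.2,0,14.7]
    - [0,0,2.0,0,14.7]
    - [-0.6,0,2.4,0,14.7]
    - [-1.1,0,2.8,0,14.7]
    - [-2.2,0,3.9,0,14.7]
    - [-3.2,0,5.2,0,14.7]
    - [-3.7,0,5.9,0,14.7]
    - [-4.1,0,6.6,0,14.7]
    - [-4.4,0,7.4,0,14.7]
    - [-4.7,0,8.1,0,14.7]
    - [-4.8,0,8.5,0,14.7]
    - [-4.8,0,8.6,0,14.7]

```text
t: 10.05
eef_pos: [0.538, -0.1428, 0.1913]
tool_rot: [0.001, 0.006, 1.0, -0.0]
wrist_force: [3.1, 0.0, 7.1]
width: 0.0128
gripper_force: 15.5
```

```bash
python3 -c "
from h import *
tray('w13')
"
```

```text
t 10.1 pos [ 0.5378 -0.1428  0.1915] w 0.012 g 15.2 F [2.5 1.4 4.2] [([368, 0, 144, 108, 11805], [439.0, 50.0]), ([192, 3, 134, 204, 19153], [260.0, 94.0])]
```

step_arm:
  series:
    - [0,0,0,0,18]
    - [0,0,0,0,40]
    - [0,0,0,0,60]
    - [0,0,-3,0,60]
    - [0,0,-6.5,0,60]
    - [0,0,-6.5,0,60]
    - [0,0,-6.5,0,60]

```text
t: 10.68
eef_pos: [0.5376, -0.1431, 0.258]
tool_rot: [0.002, 0.006, 1.0, 0.0]
wrist_force: [0.8, 0.1, -0.0]
width: 0.0516
gripper_force: 0.0
```

```bash
python3 -c "
from h import *
tray('w14');cap('side','s14')
a=cv2.imread('pics/w14.png');b=cv2.resize(cv2.imread('pics/s14.png')[140:290,190:320],(346,400),interpolation=cv2.INTER_CUBIC)
cv2.imwrite('pics/m14.png',np.hstack([cv2.resize(a[:288],(454,400)) if 0 else cv2.resize(a,(454,340)),b[:340]]))"
```

```text
t 10.7333 pos [ 0.5371 -0.1427  0.2566] w 0.0514 g 0.0 F [ 0.8  0.2 -0.4] [([332, 0, 105, 106, 8678], [384.0, 50.0]), ([214, 35, 91, 137, 9357], [259.0, 98.0]), ([0, 170, 40, 89, 2645], [16.0, 215.0])]
```

View pics/m14.png

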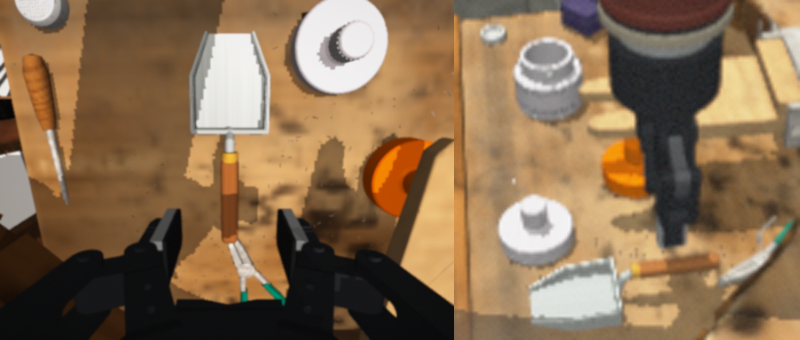

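step_arm:
  series:
    - [0,2,-4.4,0,60]
    - [0,5,-4.4,0,60]
    - [-0.2,7.7,-4.4,0,60]
    - [-0.2,7.7,-4.4,0,60]
    - [-0.2,7.7,-4.4,0,60]
    - [-0.2,7.7,-4.4,0,60]
    - [-0.2,7.7,-4.4,0,60]

```text
t: 11.37
eef_pos: [0.5396, -0.067, 0.2994]
tool_rot: [-0.001, 0.007, 1.0, -0.0]
wrist_force: [-0.7, -0.2, -0.3]
width: 0.0512
gripper_force: 0.0
```

```bash
cat >> h.py <<'E'
from scipy.optimize import minimize
def fit(tag,x0,rings,ang=None):
    "rings: (r,z); maximise |grad| along the drawn circles"
    g=cv2.GaussianBlur(cv2.cvtColor(load(tag)['image'],cv2.COLOR_RGB2GRAY),(0,0),1.2).astype(np.float32)
    G=np.hypot(cv2.Sobel(g,5,1,0),cv2.Sobel(g,5,0,1)).astype(np.float32);G=np.minimum(G,np.percentile(G,97))
    a=np.linspace(0,2*np.pi,120)
    def cost(p):
        s=0
        for r,z in rings:
            uv=np.array([pix(tag,(p[0]+r*np.cos(t),p[1]+r*np.sin(t),z)) for t in a],np.float32)
            s-=cv2.remap(G,uv[:,0].copy(),uv[:,1].copy(),cv2.INTER_LINEAR).mean()
        return s
    best=min(((cost((x0[0]+i,x0[1]+j)),x0[0]+i,x0[1]+j) for i in np.arange(-.01,.0101,.002) for j in np.arange(-.01,.0101,.002)))
    r=minimize(cost,best[1:],method='Nelder-Mead',options=dict(initial_simplex=[best[1:],(best[1]+.001,best[2]),(best[1],best[2]+.001)],xatol=5e-5))
    return r.x,r.fun
E
python3 -c "
from h import *
s=manip.read_state();cap('wrist','lid');print(s['eef_pos'],s['tool_rot'],load('lid')['cam_to_world'][:3,3])
print(fit('lid',(.44,-.066),[(.032,.0185),(.011,.0425)]),fit('lid',(.44,-.066),[(.032,.0185)]),fit('lid',(.44,-.066),[(.011,.0425)]))
print(pix('lid',(.44,-.066,.02)))
"
```

```text
[ 0.53964713 -0.06697638  0.29940229] [-7.32702832e-04  6.72479089e-03  9.99977047e-01 -3.82211102e-04] [ 0.47141196 -0.06698553  0.26816548]
(array([ 0.44012267, -0.06523986]), np.float64(-204.61685180664062)) (array([ 0.44026037, -0.06548493]), np.float64(-139.25637817382812)) (array([ 0.44076587, -0.06423979]), np.float64(-74.12547302246094))
(np.float64(259.10617503167606), np.float64(59.989702759084736))
```

step_arm:
  series:
    - [-1,4,-0.5,0,60]
    - [-2,8,-0.5,0,60]
    - [-2.7,12,-0.5,0,60]
    - [-2.7,16,-0.5,0,60]
    - [-2.7,18.7,-0.5,0,60]
    - [-2.7,18.7,-0.5,0,60]
    - [-2.7,18.7,-0.5,0,60]
    - [-2.7,18.7,-0.5,0,60]
    - [-2.7,18.7,-0.5,0,60]

```text
t: 12.17
eef_pos: [0.5695, 0.1186, 0.3051]
tool_rot: [-0.0, 0.007, 1.0, -0.0]
wrist_force: [0.3, -0.1, -0.3]
width: 0.0514
gripper_force: 0.0
```

```bash
python3 -c "
from h import *
s=manip.read_state();cap('wrist','pot');print(s['eef_pos'],s['tool_rot'],load('pot')['cam_to_world'][:3,3])
R=[(.026,.058),(.0215,.058),(.034,.04)]
for r in (R,R[:1],R[1:2],R[2:]): print(fit('pot',(.469,.121),r))
print(pix('pot',(.469,.121,.05)))
"
```

```text
[0.56949914 0.1186111  0.30509475] [-5.10809710e-05  7.46612908e-03  9.99972048e-01 -3.96920709e-04] [0.50130059 0.11871219 0.27375593]
(array([0.46968888, 0.12772299]), np.float64(-301.446044921875))
(array([0.47056906, 0.12182313]), np.float64(-113.66254425048828))
(array([0.46922156, 0.12811723]), np.float64(-122.08699798583984))
(array([0.47001901, 0.1273575 ]), np.float64(-143.06956481933594))
(np.float64(261.1090651490504), np.float64(52.895364511167486))
```

```bash
python3 -c "
from h import *
R=[(.026,.058),(.0215,.058),(.034,.04)]
for tag in('top0','t12','side0','s14'):
  for r in (R,R[1:2],R[2:]): print(tag,fit(tag,(.469,.124),r))
for r in (R,R[:1],R[1:2],R[2:],R[:1]+R[2:]): print('pot',fit('pot',(.469,.128),r))
for y in (.121,.1235,.126,.128): print(y,pix('pot',(.4697,y,.058)))
"
```

```text
top0 (array([0.47028115, 0.12853673]), np.float64(-417.272705078125))
top0 (array([0.46929514, 0.12758341]), np.float64(-155.10154724121094))
top0 (array([0.46947439, 0.12806906]), np.float64(-185.96728515625))
t12 (array([0.47028072, 0.12852619]), np.float64(-425.3338623046875))
t12 (array([0.46931647, 0.12775371]), np.float64(-156.1569366455078))
t12 (array([0.46953465, 0.12813259]), np.float64(-194.98773193359375))
side0 (array([0.46847686, 0.12203148]), np.float64(-268.22052001953125))
side0 (array([0.46827879, 0.12014935]), np.float64(-94.00361633300781))
side0 (array([0.46856607, 0.12571379]), np.float64(-112.23914337158203))
s14 (array([0.46847686, 0.12203148]), np.float64(-279.6817321777344))
s14 (array([0.46826432, 0.12015503]), np.float64(-98.29267120361328))
s14 (array([0.46860121, 0.12555848]), np.float64(-115.79415893554688))
pot (array([0.46968888, 0.12772299]), np.float64(-301.446044921875))
pot (array([0.47359381, 0.13198588]), np.float64(-114.84603118896484))
pot (array([0.46922156, 0.12811723]), np.float64(-122.08699798583984))
pot (array([0.47002942, 0.1273151 ]), np.float64(-143.07876586914062))
pot (array([0.46970868, 0.12775751]), np.float64(-180.34190368652344))
0.121 (np.float64(261.2301292403361), np.float64(52.111985870845274))
0.1235 (np.float64(265.2172518904956), np.float64(52.04604758108789))
0.126 (np.float64(269.20476099147197), np.float64(51.9807243585999))
0.128 (np.float64(272.3950113098289), np.float64(51.92890937927183))
```

```bash
python3 -c "
from h import *
for tag,z0 in(('pot',0),('t12',0)):
  c=load(tag)['image'];hs=cv2.cvtColor(c,cv2.COLOR_RGB2HSV)
  m=((hs[...,1]<60)&(hs[...,2]>130)).astype(np.uint8)
  n,l,st,ce=cv2.connectedComponentsWithStats(m)
  for k in range(1,n):
    if st[k][4]>(25 if tag=='pot' else 5):
      p=pos(tag,*ce[k],.006)
      if .38<p[0]<.6 and -.2<p[1]<.25: print(tag,st[k].tolist(),p.round(3))
# shoulder annulus check
g=cv2.cvtColor(load('pot')['image'],cv2.COLOR_RGB2GRAY)
for r,z in((.030,.04),):
  print([int(g[int(v),int(u)]) for u,v in (pix('pot',(.4697+r*np.cos(t),.1277+r*np.sin(t),z)) for t in np.linspace(0,6.28,25))])
"
```

```text
pot [0, 0, 50, 69, 2591] [ 0.446 -0.061  0.006]
pot [221, 2, 99, 106, 6869] [0.467 0.128 0.006]
t12 [195, 213, 28, 29, 560] [0.471 0.132 0.006]
t12 [274, 226, 26, 26, 547] [ 0.44  -0.065  0.006]
[168, 251, 251, 251, 250, 250, 190, 249, 246, 242, 243, 243, 239, 243, 247, 249, 249, 250, 204, 247, 220, 216, 238, 251, 175]
```

step_arm:
  series:
    - [3,-4,0,0,60]
    - [6,-8,0,0,60]
    - [9,-12,0,0,60]
    - [11.5,-15.5,1,0,60]
    - [12.7,-18.6,3,0,60]
    - [12.7,-18.6,6,0,60]
    - [12.7,-18.6,6,0,60]
    - [12.7,-18.6,6,0,60]
    - [12.7,-18.6,6,0,60]

```text
t: 12.97
eef_pos: [0.4404, -0.064, 0.2457]
tool_rot: [0.0, 0.007, 1.0, 0.0]
wrist_force: [-0.5, 0.2, 1.0]
width: 0.0513
gripper_force: 0.0
```

step_arm:
  series:
    - [0,-0.1,3,0,60]
    - [0,-0.1,4.7,0,60]
    - [0,-0.1,4.7,0,60]
    - [0,-0.1,4.7,0,40]
    - [0,-0.1,4.7,0,20]
    - [0,-0.1,4.7,0,20]
    - [0,-0.1,4.7,0,20]
    - [0,-0.1,4.7,0,20]

```text
t: 13.63
eef_pos: [0.441, -0.0645, 0.1998]
tool_rot: [0.001, 0.006, 1.0, 0.0]
wrist_force: [-1.3, 0.8, 5.8]
width: 0.0194
gripper_force: 58.4
```

step_arm:
  series:
    - [0,0,-3,0,20]
    - [0,0,-7,0,20]
    - [0,0,-9,0,20]
    - [0,0,-9,0,20]
    - [0,0,-9,0,20]

```text
t: 14.05
eef_pos: [0.4408, -0.0646, 0.2902]
tool_rot: [0.002, 0.006, 1.0, 0.001]
wrist_force: [0.7, -0.2, -1.6]
width: 0.0196
gripper_force: 58.9
```

```bash
python3 -c "
from h import *
s=manip.read_state();cap('wrist','held');cap('side','s15');p=s['eef_pos'];print(p,s['width'],s['gripper_force'],s['wrist_force'])
for dz in (.18,.175,.185):
  print(dz,fit('held',p[:2],[(.032,p[2]-dz)]))
u,v=pix('side0',(.44,-.066,.02));print(load('side0')['image'][int(v),int(u)],load('s15')['image'][int(v),int(u)])
"
```

```text
[ 0.44075335 -0.064595    0.29017235] 0.019599334581316068 58.878963589668274 [ 0.65443929 -0.2256873  -1.58390822]
0.18 (array([ 0.43967538, -0.06554154]), np.float64(-97.62065124511719))
0.175 (array([ 0.43884694, -0.06564706]), np.float64(-83.07649993896484))
0.185 (array([ 0.44096776, -0.06508394]), np.float64(-112.54090881347656))
[135 133 132] [206 166 117]
```

step_arm:
  series:
    - [0,0,-3,0,20]
    - [0,3,-3,0,20]
    - [-0.5,7,-3,0,20]
    - [-1,11,-3,0,20]
    - [-2,14.5,-3,0,20]
    - [-2.7,17.5,-3,0,20]
    - [-2.7,19.4,-3,0,20]
    - [-2.7,19.4,-2,0,20]
    - [-2.7,19.4,0,0,20]
    - [-2.7,19.4,1,0,20]
    - [-2.7,19.4,1,0,20]
    - [-2.7,19.4,1,0,20]

```text
t: 15.15
eef_pos: [0.469, 0.1283, 0.2773]
tool_rot: [-0.001, 0.006, 1.0, -0.001]
wrist_force: [-0.5, -0.2, -1.5]
width: 0.0196
gripper_force: 59.0
```

```bash
python3 -c "
from h import *
s=manip.read_state();cap('wrist','p2');cap('top','t16');cap('side','s16');p=s['eef_pos'];print(p,s['width'],s['gripper_force'],s['wrist_force'])
print(fit('p2',p[:2],[(.032,p[2]-.1813)]),'side lid',fit('s16',p[:2],[(.032,p[2]-.1813)]),'side pot',fit('s16',(.4697,.1277),[(.034,.04),(.026,.058)]))
"
```

```text
[0.46903466 0.12826701 0.27734355] 0.01963336432460972 58.96064221858978 [-0.51327566 -0.22429908 -1.50995244]
(array([0.46723379, 0.1270092 ]), np.float64(-100.08296203613281)) side lid (array([0.46751259, 0.12833566]), np.float64(-141.9474334716797)) side pot (array([0.46736249, 0.12411832]), np.float64(-106.21220397949219))
```

step_arm:
  series:
    - [-0.15,0.05,0,0,20]
    - [-0.15,0.05,1,0,20]
    - [-0.15,0.05,1.5,0,20]
    - [-0.15,0.05,2.0,0,20]
    - [-0.15,0.05,2.3,0,20]
    - [-0.15,0.05,2.3,0,20]

```text
t: 15.8
eef_pos: [0.4707, 0.1293, 0.2543]
tool_rot: [-0.0, 0.006, 1.0, -0.0]
wrist_force: [-0.1, 0.2, -0.9]
width: 0.0195
gripper_force: 59.1
```

step_arm:
  series:
    - [0,0,0.2,0,20]
    - [0,0,0.4,0,20]
    - [0,0,0.5,0,20]
    - [0,0,0.6,0,20]

```text
t: 16.13
eef_pos: [0.472, 0.1292, 0.2508]
tool_rot: [0.001, 0.006, 1.0, 0.0]
wrist_force: [-2.5, -5.1, 21.8]
width: 0.0194
gripper_force: 61.3
```

step_arm:
  series:
    - [0.1,-0.1,0.1,0,20]
    - [0.1,-0.1,0.3,0,20]
    - [0.1,-0.1,0.4,0,20]

```text
t: 16.38
eef_pos: [0.4705, 0.1285, 0.2459]
tool_rot: [0.001, 0.006, 1.0, 0.0]
wrist_force: [0.9, -0.4, -4.2]
width: 0.0195
gripper_force: 58.7
```

step_arm:
  series:
    - [0,0,0.2,0,20]
    - [0,0,0.4,0,20]
    - [0,0,0.5,0,20]
    - [0,0,0.5,0,20]

```text
t: 16.72
eef_pos: [0.4706, 0.1284, 0.243]
tool_rot: [0.0, 0.006, 1.0, 0.001]
wrist_force: [-14.1, -5.9, 41.6]
width: 0.0197
gripper_force: 63.8
```

step_arm:
  series:
    - [0.05,0,-0.15,0,20]
    - [0.1,-0.05,-0.15,0,20]
    - [0.1,-0.05,-0.15,0,20]
    - [0.1,-0.05,-0.15,0,20]
    - [0.1,-0.05,-0.15,0,20]

```text
t: 17.13
eef_pos: [0.4699, 0.1283, 0.2432]
tool_rot: [0.001, 0.006, 1.0, 0.001]
wrist_force: [-1.9, -2.3, 16.5]
width: 0.0195
gripper_force: 60.7
```

```bash
python3 -c "
from h import *
s=manip.read_state();cap('wrist','p3');cap('side','s17');p=s['eef_pos'];print(p,s['width'],s['gripper_force'],s['wrist_force'])
print('lid',fit('p3',p[:2],[(.032,.062)]),'pot side',fit('s17',(.468,.124),[(.034,.04)]),fit('s14',(.468,.124),[(.034,.04)]))
s=manip.read_state();print(s['wrist_force'],s['eef_pos'])
"
```

```text
[0.46991456 0.12832324 0.24320792] 0.019478839086253696 60.69927155971527 [-1.93226465 -2.26834327 16.48002991]
lid (array([0.46596314, 0.12732552]), np.float64(-86.30875396728516)) pot side (array([0.46913456, 0.12452476]), np.float64(-72.88548278808594)) (array([0.46860121, 0.12555848]), np.float64(-115.79415893554688))
[-1.09548258 -1.12055819 15.86306751] [0.46994158 0.12832243 0.24322751]
```

```bash
python3 -c "
from h import *
print(manip.hand_in())"
```

```text
the job is handed in; nothing more can be done
None
```

I handed the job in at about 17 s; it gave no verdict. The scoop is empty and flat on the board, the lid clicked home (skirt edge about 43.4 mm up), and the gripper is still pressing it at about 16 N. I take all five nuggets to be in the pot: none were left in the scoop or found on the board, but I did not count them inside it.

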